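# Load the long glass tube into the polarimeter

### The arm

A 6-joint arm with a two-finger parallel gripper is mounted at the origin on the work surface. World frame = base frame: x ahead of the robot, y to its left, z up, the work surface at z = 0. Lengths are in m, angles in rad, forces in N, time in s.
With the tool pointing down it reaches from about 0.35 to 1 m from the base axis. Payload 7.1 kg.
Tool frame: the origin (TCP) lies at the very end of the fingers, on their centre line; the grasp point (between the pads) lies 19 mm behind it (r.tcp_to_grasp is the distance from the TCP to the grasp point, in m); z points along the fingers, y is the line along which they close (so a half turn about z gives the same grasp; the last joint's range is limited). The gripper opens to 85 mm and grips with 20 to 120 N. Pads are 22 mm wide; open, the fingers measure 114 mm over their backs; the gripper's body (76 mm by 85 mm) begins 54 mm behind the grasp point. The pads swing forward as they close: fully open they stand 13 mm farther back than shut.
Start: joints at [-1.215, 0.423, 1.63, -0, 1.089, -0.019], TCP at [0.229, -0.582, 0.231] pointing down, gripper open.
Joint ranges: [-3, 3], [-0.9, 2.11], [0.09, 2.58], [-1.31, 4.45], [0.11, 2.69], [-2.54, 2.54]. Speed limits (rad/s): [2.39, 2.39, 3.01, 3.14, 3.14, 3.14].

### API

Orientations are given as a rotation vector (axis times angle).
In Python, from workcell import r, optics, job, spotter gives the robot as it stands.
- The arm moves only by the tool apply_moves, never from a script. Its argument "targets" is a list of rows, each a list of 6 numbers: the shift along the tool's x, y, z in cm, then the turn, a rotation vector about the tool's x, y, z in degrees. In form: [[dx, dy, dz, ax, ay, az], ...]. A call has 1 to 5 rows; each row is the pose to reach, as a shift and turn from the pose commanded when the call began, along the tool's axes at that moment; what a row does not reach only later rows make up. A row lasts 1/8 s, in which the tool goes at most 62.5 mm and 10.7 degrees, less where a joint would pass 70% of its speed; a pose out of reach is approached as far as the arm can. A call with a gripper value outside its range is refused whole. "gripper" is the finger opening in cm, from 0 to 8.54, set as the call begins (left out, the last holds). The fingers move at their own pace and stop on an object; "newtons" is the grip in N (left out, the last holds). Time passes only in rows, so rows that repeat a pose let the fingers close. It gives the time, the measured TCP pose, the force, the opening and the grip force at its end, in the units of the state.
- r.sense(): the state, without advancing time (a new reading comes with each control period).
- optics.get_image(name): name is "scene" or "top"; returns a dict with "color" (384x512x3 uint8, blue, green, red), "vfov" (degrees; the focal length in pixels is half the picture's height over the tangent of half this angle, whatever the lens; pixels are square), "cx", "cy" (the principal point, pixels), "dist" ([k1, k2, p1, p2, k3] as OpenCV has them; the pictures are not rectified), "T" (4x4, takes a point from camera to world coordinates). Camera axes: x right, y up, looking along -z (the intrinsics and any distortion apply to the point x, -y, -z); pixel columns grow to the right and rows downward; lengths in m; the calibration is good to about 2 mm. A picture is of the moment at which its call begins. There is no depth.
- job.close_job(): hands the job in; it is judged then, once.
Trained networks look in the newest picture that a camera, given by its name, has taken for a name from the list of things; names that differ only in an ending like _2 or _b are one class to them, and where a whole thing is asked for, a point or a joint stands for the part that bears it (a point fixed in the world has none). Each returns a list of dicts, best first, with "score" (0 to 1); they miss things now and then, are a little off and sometimes report something else, mostly with a low value. They report only what shows in the picture. A call takes as long as a camera call. They do not tell look-alikes from the thing itself.
- spotter.look_for(camera, thing): "extent" ([centre column, centre row, width, height] in pixels, round what is visible of it).
- spotter.spot_point(camera, thing): "at" ([column, row] in pixels: a listed point, or the origin of a listed thing).
The state is a dict: "clock": time; "q": joint angles; "joint_vel": joint speeds; "tau": joint torques, N m; "tool_pos": TCP position; "tcp_rot": TCP orientation; "wrist_force": force on the tool from outside, world axes, zero at the start; "wrist_torque": the same for the moment, N m; "gripper_width": finger opening in m; "grasp_force": force on a finger pad.
Only numpy, scipy, OpenCV 4.12 (cv2) and the standard library are available. Lean on these libraries where they do the work, as an engineer would, in place of code of your own. Each camera call takes 0.05 s, during which the arm holds its last target. There are 200 camera calls.

### The job

Load the polarimeter: swing its cover up by the bar handle, past the balance point, until the gas strut holds it fully open by itself, and never let it slam down. Then take the long glass tube from the sloping rack and lay it level on the two V-rests in the sample compartment, one end cap on each; the glass is thin, so hold it with a light grip and set it down softly, without knocking it on the rack or the instrument. Leave the cover up so that I can check the tube for bubbles, and do not disturb the two short tubes or the other glassware.

Things in the scene. Friction and masses are not known exactly. Their poses are not given: they have to be found in the camera images.
- polarimeter: white bench instrument with a grey cover, fixed, 250 deep (x) x 450 long (y) x 135 mm high; origin at the centre of its underside, its front at -x, z up. Between the two end housings lies an open sample compartment, x -117 to +45, y -130 to +130 mm, floor 30 mm up, behind a low front wall whose top is 82 mm up; the cover closes the rest. The open cover leans over the compartment from behind, so the gripper must come in leaning, from the front and above
- trough (a point): centre of the place for the tube: the middle of a laid tube's centre line, in the polarimeter's frame at x -50, y 0, z 85 mm; axes as the polarimeter's, the tube lies along y. Two open V-rests (45 degree faces, 36 mm long in y, 60 mm wide in x) at y -88 and +88 mm carry the 30 mm end caps; between the rests the compartment is free down to its floor, 55 mm below. Window mounts (26 mm round) end the place at y -114 and +114 mm
- lid (a joint): angle of the cover about its hinge along the polarimeter's y at the rear edge: 0 shut, grows as the front edge goes up and back, stop at 1.2 rad. A gas strut carries most of its 0.6 kg: about 1.5 N at the handle lifts it from shut, it falls shut from below 0.70 rad and rises by itself to the stop from above that, where the strut holds it. Falling shut at over 1.5 rad/s is a slam
- lid_handle (a point): middle of the bar handle on the cover: an 11 mm round steel bar, 110 mm long along the polarimeter's y, joined to the cover by a post near each end (about 85 mm free between them), 35 mm in front of the cover's front face (29 mm free behind the bar), its centre 17 mm below the cover's top, open from above. Shut, it is 205 mm ahead (-x) of the hinge and 12 mm below it; it turns with the cover
- lid_hinge (a point): middle of the cover's hinge axis (along the polarimeter's y), in the polarimeter's frame at x 45, y 0, z 135 mm. The cover is a 5 mm plate 170 mm long from here and 258 mm wide, with a front face that hangs 49 mm below hinge height when shut
- rack: white sloping rack, fixed, 210 mm wide (y) and about 200 mm deep; origin at the centre of its underside, z up. Three lanes at y -64, 0 and +64 mm rise at 40 degrees towards its +x; in each lane a tube lies in V-notched cross bars (10 mm wide, centred 10, 86 and 190 mm along the lane from the foot ledge), open between the bars, with its lower end on the foot ledge. A lane's centre line starts at x -80, z 45 mm
- tube_long: the tube to load: glass tube 20 mm thick, 200 mm long, with a brass cap 30 mm thick and 20 mm long on each end and a 28 mm glass bulb centred 150 mm from the lower end; about 0.16 kg. Origin at the centre of its lower end face, x along the tube to the upper (bulb) end. It leans in one of the three lanes; free glass for a grip from 96 to 130 mm from the lower end. The glass stands up to 40 N from each finger (20 N holds it). Either end may lie to either side in the polarimeter
- tube_middle (a point): middle of the long tube on its centre line, 100 mm from either end; axes as tube_long's
- tube_short_a: short tube, same build but 100 mm long with its bulb at 60 mm; origin at the centre of its lower end face, x along it uphill; leave it in its lane
- tube_short_b: another short tube like tube_short_a; leave it in its lane
- flask_a: stoppered glass measuring flask, 66 mm wide at the belly, 160 mm high with an 18 mm neck; origin at the centre of its underside; leave it alone
- flask_b: larger measuring flask, 73 mm wide, 176 mm high; origin at the centre of its underside; leave it alone
- amber_bottle: brown glass bottle, 66 mm wide, 150 mm high, black cap; origin at the centre of its underside; leave it alone
- clear_bottle: green glass bottle, 80 mm wide, 170 mm high, black cap; origin at the centre of its underside; leave it alone
- beaker: glass beaker, 70 mm wide, 95 mm high; origin at the centre of its underside; leave it alone
- dish: flat glass dish, 90 mm wide, 16 mm high; origin at the centre of its underside; leave it alone
There are look-alikes about, which are no part of the job. What is shaped like the tube_long but blue is not meant.

How it is judged:
By the outcome, as a careful person would: the job done as asked, in the order asked, and still so for the second after the job is handed in, with the robot touching nothing.
It also fails if it takes over 61 s, if anything falls off the work surface, if the arm or the gripper's body presses on something with over 40 N, if the wrist force passes 120 N, or if a joint passes its speed limit or range.

## Working session

There is one attempt and no reset: what is moved stays moved. The work goes in short steps, Python scripts to look and compute and a tool call to move; the robot and the scene stay as the last step left them, time stands still between calls to the robot, and variables do not carry over. Pictures are saved under pics/ and viewed, at most 10 in all, crops included, and the job is handed in when it is done.

Besides the shell and the picture viewer there is one more tool, called after "Request:" by a JSON object that holds its "method" and its "body", one argument or row to a line. apply_moves: Moves the arm, as the interface text tells. Its arguments: {"type":"object","properties":{"targets":{"type":"array","items":{"type":"array","items":{"type":"number"}}},"gripper":{"type":"number"},"newtons":{"type":"number"}},"required":["targets"]}

```bash
ls; mkdir -p pics; cat > h.py <<'E'
import numpy as np, cv2
from scipy.spatial.transform import Rotation as R
def cam(im):
    h,w=im["color"].shape[:2]; f=h/2/np.tan(np.radians(im["vfov"])/2)
    return np.array([[f,0,im["cx"]],[0,f,im["cy"]],[0,0,1.]]),np.array(im["dist"],float),np.array(im["T"])
def ray(im,p):
    K,d,T=cam(im); u=cv2.undistortPoints(np.array([[p]],float),K,d)[0,0]
    v=T[:3,:3]@np.array([u[0],-u[1],-1]); return T[:3,3],v/np.linalg.norm(v)
def atz(im,p,z):
    o,v=ray(im,p); return o+v*(z-o[2])/v[2]
def tri(i1,p1,i2,p2):
    o1,a=ray(i1,p1);o2,b=ray(i2,p2)
    s=np.linalg.lstsq(np.c_[a,-b],o2-o1,rcond=None)[0]
    x,y=o1+s[0]*a,o2+s[1]*b; return (x+y)/2,np.linalg.norm(x-y)
def proj(im,P):
    K,d,T=cam(im); P=np.atleast_2d(P); c=(P-T[:3,3])@T[:3,:3]; c=c*[1,-1,-1]
    return cv2.projectPoints(c.reshape(-1,1,3),np.zeros(3),np.zeros(3),K,d)[0].reshape(-1,2)
E
cat > a.py <<'E'
from workcell import r,optics,job,spotter
from h import *
import pickle
np.set_printoptions(precision=3,suppress=True)
ims={n:optics.get_image(n) for n in("scene","top")}
pickle.dump(ims,open("ims.pkl","wb"))
cv2.imwrite("pics/s0.png",cv2.resize(ims["scene"]["color"],(800,600)));cv2.imwrite("pics/t0.png",cv2.resize(ims["top"]["color"],(800,600)))
for n in ims: print(n,ims[n]["T"][:3,3],ims[n]["vfov"],ims[n]["dist"])
for t in ["polarimeter","trough","lid_handle","lid_hinge","rack","tube_long","tube_middle","tube_short_a","flask_a"]:
    for n in ims:
        print(t,n,[(np.round(d["at"]).tolist(),round(d["score"],2)) for d in spotter.spot_point(n,t)][:4])
print(r.sense(), r.tcp_to_grasp)
E
python3 a.py
```

```text
pics
scene [0.947 0.565 1.067] 44.96154964936945 [-0.095  0.     0.     0.     0.   ]
top [ 0.444 -0.016  0.995] 57.941195429794476 [-0.063  0.     0.     0.     0.   ]
polarimeter scene [([278.0, 312.0], 0.64), ([167.0, 225.0], 0.52)]
polarimeter top [([172.0, 147.0], 0.73), ([196.0, 222.0], 0.3)]
trough scene [([327.0, 249.0], 0.65)]
trough top []
lid_handle scene [([330.0, 249.0], 0.86)]
lid_handle top [([166.0, 204.0], 0.65)]
lid_hinge scene [([268.0, 297.0], 0.77), ([176.0, 124.0], 0.4)]
lid_hinge top [([154.0, 123.0], 0.78)]
rack scene [([186.0, 164.0], 0.76)]
rack top [([366.0, 203.0], 0.6)]
tube_long scene [([243.0, 114.0], 0.57)]
tube_long top [([391.0, 208.0], 0.9), ([387.0, 267.0], 0.65)]
tube_middle scene [([175.0, 124.0], 0.94), ([259.0, 134.0], 0.56), ([222.0, 154.0], 0.37)]
tube_middle top [([400.0, 175.0], 0.89), ([348.0, 271.0], 0.64)]
tube_short_a scene [([210.0, 140.0], 0.82), ([220.0, 154.0], 0.66)]
tube_short_a top [([340.0, 201.0], 0.85), ([364.0, 204.0], 0.69), ([358.0, 119.0], 0.21)]
flask_a scene [([271.0, 186.0], 0.95), ([168.0, 224.0], 0.92), ([291.0, 220.0], 0.51)]
flask_a top [([283.0, 224.0], 0.96), ([301.0, 117.0], 0.92)]
{'clock': 1.0, 'q': array([-1.215,  0.423,  1.63 , -0.   ,  1.089, -0.019]), 'joint_vel': array([ 0.001,  0.   ,  0.   , -0.001, -0.002,  0.   ]), 'tau': array([ -0.001, -55.736, -28.215,  -0.   ,   0.001,   0.   ]), 'tool_pos': array([ 0.229, -0.582,  0.231]), 'tcp_rot': array([-3.087, -0.585,  0.   ]), 'wrist_force': array([0.356, 0.609, 0.617]), 'wrist_torque': array([0.028, 0.007, 0.013]), 'grasp_force': 0.0, 'gripper_width': 0.08558580441249856} 0.0187
```

View pics/s0.png

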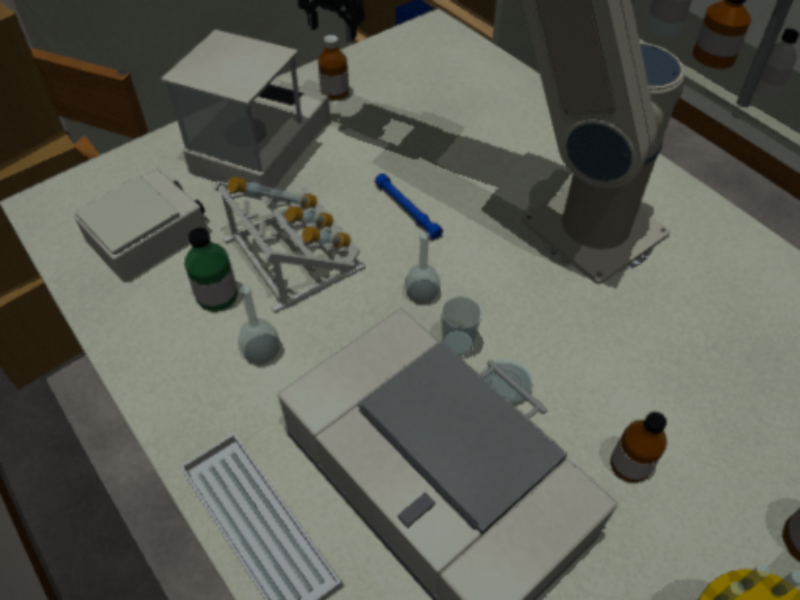

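View pics/t0.png

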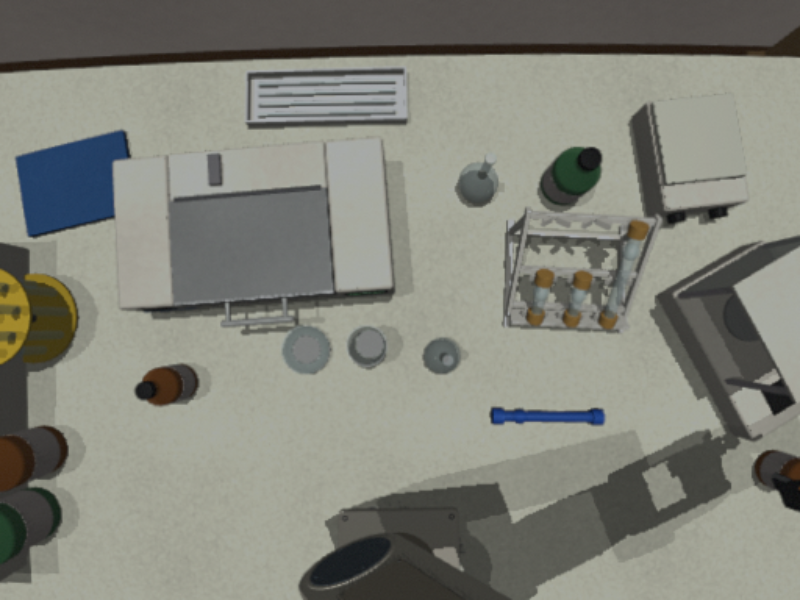

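The long tube lies in the right-hand lane of the top view, with its lower cap at about (608,320) and its upper cap at (637,232). In the scene view its caps are at (310,200) and (237,185). The blue rod at (547,416) in the top view is the look-alike. The polarimeter is at upper left, and its handle bar runs from (222,324) to (297,320). Next I'll fit the poses and check them on an enlarged crop.

```bash
cat > b.py <<'E'
from h import *
import pickle
from scipy.optimize import least_squares
np.set_printoptions(precision=4,suppress=True)
ims=pickle.load(open("ims.pkl","rb")); s=.64
def T(p,P): c,n=np.cos(p[2]),np.sin(p[2]); P=np.atleast_2d(P); return np.c_[P[:,0]*c-P[:,1]*n+p[0],P[:,0]*n+P[:,1]*c+p[1],P[:,2]]
def fit(obs,p0):
    f=lambda p:np.concatenate([(proj(ims[k],T(p,P))-np.array(u)*s).ravel() for k,P,u in obs])
    q=least_squares(f,p0,loss="soft_l1"); print(q.x,f(q.x).reshape(-1,2).round(1).tolist()); return q.x
a,b,h=.125,.225,.135; H=[-.16,0,.123]
pol=fit([("top",[[a,b,h],[a,-b,h],[-a,-b,h],[-a,b,h],[-.16,.055,.123],[-.16,-.055,.123]],[[113,160],[382,139],[392,291],[120,306],[222,324],[297,320]]),
 ("scene",[[a,-b,h],[-a,-b,h],[-a,b,h],[-.16,-.055,.123],[-.16,.055,.123]],[[281,398],[400,312],[613,505],[488,365],[542,410]])],[.6,.25,0.05])
# tube: triangulate cap centres
lo=tri(ims["top"],np.array([608,320])*s,ims["scene"],np.array([310,200])*s)
up=tri(ims["top"],np.array([637,231])*s,ims["scene"],np.array([237,185])*s)
print(lo,up,np.linalg.norm(up[0]-lo[0]))
c,sn=np.cos(np.radians(40)),np.sin(np.radians(40))
L=lambda y,t:[-.08+t*c,y,.045+t*sn]
rk=fit([("top",[L(-.064,.01),L(-.064,.19),L(0,.01),L(0,.09),L(.064,.01),L(.064,.09)],[[608,320],[637,231],[571,319],[582,281],[536,317],[543,278]]),
 ("scene",[L(-.064,.01),L(-.064,.19),L(0,.01),L(0,.09),L(.064,.01),L(.064,.09)],[[310,200],[237,185],[325,220],[292,214],[343,240],[310,235]])],[.55,-.25,0])
pickle.dump((pol,rk),open("pose.pkl","wb"))
out=[]
for k,(u,v) in {"top":(300,110),"scene":(120,95)}.items():
    im=ims[k]["color"].copy(); im=cv2.resize(im,None,fx=4,fy=4,interpolation=cv2.INTER_CUBIC)
    for t in np.linspace(0,.2,11): 
        x,y=proj(ims[k],T(rk,L(-.064,t)))[0]*4+1.5; cv2.circle(im,(int(x),int(y)),3,(0,0,255),-1)
    out.append(im[v*4:v*4+450,u*4:u*4+400] if 0 else im[v*4:v*4+440,u*4:u*4+390] if k=="scene" else im[v*4:v*4+440,u*4+20:u*4+410+20])
cv2.imwrite("pics/c0.png",np.hstack(out))
im=cv2.resize(ims["top"]["color"],None,fx=4,fy=4,interpolation=cv2.INTER_CUBIC)
for P in [[a,b,h],[a,-b,h],[-a,-b,h],[-a,b,h],[-.16,.055,.123],[-.16,-.055,.123],[-.16,0,.123],[.045,.129,h],[.045,-.129,h],[-.125,.129,h],[-.125,-.129,h]]:
    x,y=proj(ims["top"],T(pol,P))[0]*4+1.5; cv2.circle(im,(int(x),int(y)),4,(0,0,255),-1)
cv2.imwrite("pics/c1.png",im[320:860,270:1060])
E
python3 b.py
```

```text
[0.6117 0.2293 0.0502] [[-0.8, -1.9], [0.8, -2.1], [0.9, -1.2], [-2.4, 1.4], [0.4, -0.7], [-4.5, -1.0], [-3.8, -5.1], [0.9, -4.9], [3.3, -0.8], [1.3, -1.1], [0.3, 0.3]]
(array([ 0.4416, -0.3734,  0.053 ]), np.float64(0.003094644313036447)) (array([ 0.5805, -0.3834,  0.1657]), np.float64(0.0003798182471009906)) 0.1791388034788868
[ 0.5195 -0.3147 -0.0702] [[-0.6, -0.0], [0.2, -0.1], [-0.0, -0.6], [-0.1, -0.1], [-0.8, -0.5], [0.4, 0.5], [-0.8, 0.4], [0.1, -0.3], [-0.1, -0.2], [1.6, -0.4], [-0.9, -0.3], [0.8, -0.6]]
```

View pics/c0.png

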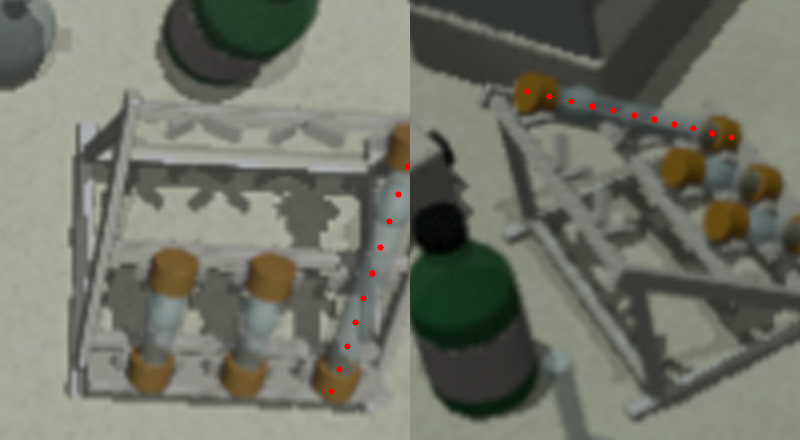

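View pics/c1.png

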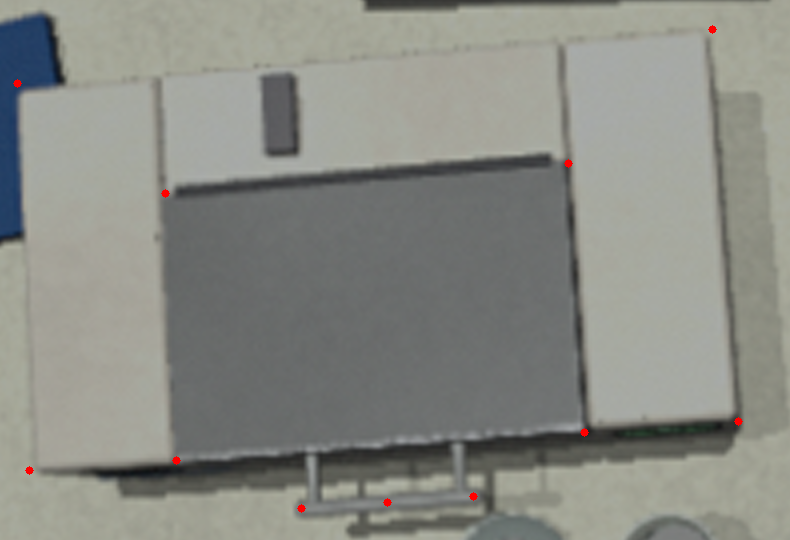

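The long brass-capped tube with the bulb near its upper end is in the rack's y −64 lane, and the fit lands on it. It's the only long brass tube, and the blue one lies on the bench. The cover corners are a few pixels off, so I'll refit the polarimeter from the crop and work out the first move.

```bash
cat > fit2.py <<'E'
exec(open("b.py").read().split("# tube")[0].split("pol=fit")[0])
C=lambda L:((np.array(L,float)+[270,320]-1.5+0)/4)/s
pol=fit([("top",[[a,b,h],[a,-b,h],[-a,-b,h],[-a,b,h],[-.16,.055,.123],[-.16,-.055,.123],[.045,-.129,h],[-.125,-.129,h],[-.125,.129,h]],
 C([[18,92],[709,35],[736,421],[36,470],[299,510],[475,497],[567,160],[583,430],[174,460]])),
 ("scene",[[-a,-b,h],[-a,b,h],[-.16,-.055,.123],[-.16,.055,.123]],[[400,312],[613,505],[488,365],[542,410]])],[.6,.25,0.05])
rk=pickle.load(open("pose.pkl","rb"))[1]; pickle.dump((pol,rk),open("pose.pkl","wb"))
E
python3 fit2.py
cat > m.py <<'E'
from workcell import r,optics,job,spotter
from h import *
import pickle
np.set_printoptions(precision=4,suppress=True)
pol,rk=pickle.load(open("pose.pkl","rb"))
G=.0187
def fr(p): return R.from_euler("z",p[2]),np.array([p[0],p[1],0])
def Rm(p,x,z): # tool x,z axes in frame p
    x=np.array(x,float);z=np.array(z,float); return fr(p)[0]*R.from_matrix(np.c_[x,np.cross(z,x),z])
def pt(p,P): a,t=fr(p); return a.apply(P)+t
def row(pos,Rt):
    st=r.sense(); Rc=R.from_rotvec(st["tcp_rot"])
    d=Rc.inv().apply(np.array(pos)-st["tool_pos"])*100; a=np.degrees((Rc.inv()*Rt).as_rotvec())
    return np.r_[d,a].round(2)
def tcp(P,Rt,g=G): return P+Rt.apply([0,0,g])  # grasp point P -> TCP
RD=Rm(pol,[0,1,0],[0,0,-1]); HB=pt(pol,[-.16,0,.123])
def st():
    s=r.sense(); print({k:np.round(s[k],3).tolist() for k in("clock","q","tool_pos","wrist_force","gripper_width","grasp_force")})
E
python3 - <<'E'
from m import *
st();print(HB)
print(row(tcp(HB+[0,0,.1],RD),RD))
for n in range(1,5): pass
E
```

```text
[0.6125 0.23   0.0535] [[-0.6, -2.1], [0.4, -2.1], [0.5, -0.4], [-1.8, 0.1], [0.6, -0.7], [-0.4, -0.5], [0.0, 0.4], [0.3, 0.1], [0.6, -0.1], [0.5, -4.5], [3.4, -0.7], [1.1, -0.8], [0.1, 0.5]]
{'clock': 1.0, 'q': [-1.215, 0.423, 1.63, -0.0, 1.089, -0.019], 'tool_pos': [0.229, -0.582, 0.231], 'wrist_force': [0.356, 0.609, 0.617], 'gripper_width': 0.086, 'grasp_force': 0.0}
[0.4527 0.2214 0.123 ]
[ 50.23 -66.53   2.7   -0.    -0.   -71.59]
```

Request:
{"method": "apply_moves", "body": {
  "targets": [
    [50.2,-66.5,0,0,0,-71.6],
    [50.2,-66.5,0,0,0,-71.6],
    [50.2,-66.5,0,0,0,-71.6],
    [50.2,-66.5,0,0,0,-71.6],
    [50.2,-66.5,0,0,0,-71.6]
  ],
  "gripper": 2.6
}}

```text
clock: 1.62
tool_pos: [0.313, -0.2789, 0.2316]
tcp_rot: [2.483, 1.923, 0.0]
wrist_force: [1.2, 0.1, 0.4]
gripper_width: 0.0257
grasp_force: 0.0
```

```bash
python3 - <<'E'
from m import *
st()
print(row(tcp(HB+[0,0,.1],RD),RD))
E
```

```text
{'clock': 1.625, 'q': [-0.756, 0.114, 2.062, 0.0, 0.965, -0.503], 'tool_pos': [0.313, -0.279, 0.232], 'wrist_force': [1.203, 0.12, 0.369], 'gripper_width': 0.026, 'grasp_force': 0.0}
[ 51.94   0.99   2.71   0.05   0.03 -17.56]
```

Request:
{"method": "apply_moves", "body": {
  "targets": [
    [51.9,1.0,0,0,0,-17.6],
    [51.9,1.0,0,0,0,-17.6],
    [51.9,1.0,0,0,0,-17.6],
    [51.9,1.0,0,0,0,-17.6],
    [51.9,1.0,0,0,0,-17.6]
  ]
}}

```text
clock: 2.25
tool_pos: [0.3989, 0.022, 0.2318]
tcp_rot: [2.166, 2.274, 0.002]
wrist_force: [1.2, -1.8, 0.4]
gripper_width: 0.0258
grasp_force: 0.0
```

```bash
python3 - <<'E'
from m import *
st()
print(row(tcp(HB+[0,0,.07],RD),RD))
E
```

```text
{'clock': 2.25, 'q': [0.025, 0.081, 2.099, -0.0, 0.961, -0.023], 'tool_pos': [0.399, 0.022, 0.232], 'wrist_force': [1.152, -1.753, 0.374], 'gripper_width': 0.026, 'grasp_force': 0.0}
[19.66  6.33  5.76  0.09  0.01 -0.27]
```

Request:
{"method": "apply_moves", "body": {
  "targets": [
    [19.7,6.3,3,0,0,-0.3],
    [19.7,6.3,5.8,0,0,-0.3],
    [19.7,6.3,5.8,0,0,-0.3],
    [19.7,6.3,5.8,0,0,-0.3],
    [19.7,6.3,5.8,0,0,-0.3]
  ]
}}

```text
clock: 2.88
tool_pos: [0.4517, 0.2212, 0.1726]
tcp_rot: [-2.157, -2.283, 0.001]
wrist_force: [-0.5, -1.4, 0.3]
gripper_width: 0.0262
grasp_force: 0.0
```

```bash
python3 - <<'E'
from m import *
st()
print(row(tcp(HB,RD),RD))
im=optics.get_image("scene")["color"][150:330,230:450]
cv2.imwrite("pics/s1.png",cv2.resize(im,None,fx=3.3,fy=3.3,interpolation=cv2.INTER_CUBIC))
E
```

```text
{'clock': 2.875, 'q': [0.432, 0.329, 1.941, 0.0, 0.872, 0.375], 'tool_pos': [0.452, 0.221, 0.173], 'wrist_force': [-0.498, -1.43, 0.302], 'gripper_width': 0.026, 'grasp_force': 0.0}
[ 0.02  0.11  6.83 -0.05  0.02  0.18]
```

View pics/s1.png

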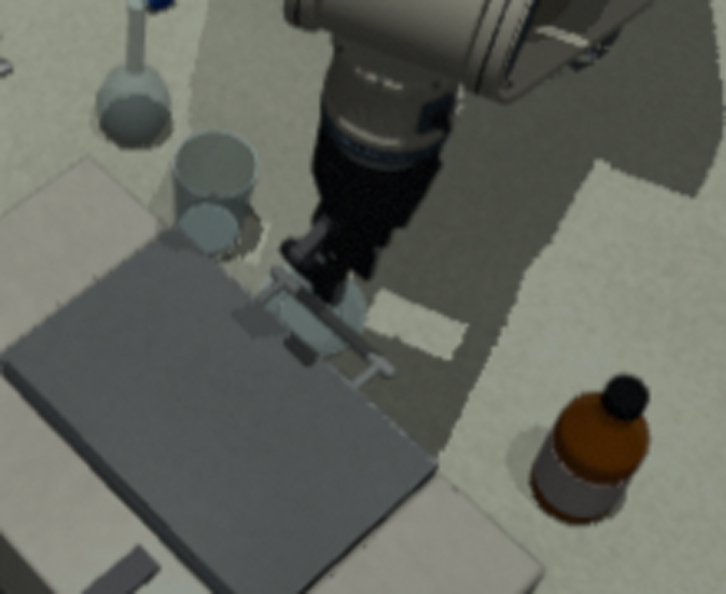

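The closed-in fingers hang above the bar (bar about (275,270) to (390,370) in the crop), near its middle and in line with it. I'll descend in steps and watch the force.

Request:
{"method": "apply_moves", "body": {
  "targets": [
    [0,0.1,2,0,0,0],
    [0,0.1,4,0,0,0],
    [0,0.1,5,0,0,0],
    [0,0.1,6,0,0,0],
    [0,0.1,6.8,0,0,0]
  ]
}}

```text
clock: 3.55
tool_pos: [0.453, 0.2196, 0.1053]
tcp_rot: [2.161, 2.28, 0.001]
wrist_force: [0.1, 0.6, -0.5]
gripper_width: 0.0259
grasp_force: 0.0
```

Request:
{"method": "apply_moves", "body": {
  "targets": [
    [0,0,0,0,0,0],
    [0,0,0,0,0,0],
    [0,0,0,0,0,0],
    [0,0,0,0,0,0]
  ],
  "gripper": 0.6,
  "newtons": 30
}}

```text
clock: 4.05
tool_pos: [0.4521, 0.2196, 0.1052]
tcp_rot: [-2.16, -2.28, 0.002]
wrist_force: [-4.3, -1.6, -2.1]
gripper_width: 0.0096
grasp_force: 29.2
```

```bash
python3 - <<'E'
from m import *
st()
# bar path incl. actual grasp offset
p=r.sense()["tool_pos"]; a,t=fr(pol); g=a.inv().apply(p-t)+[0,0,G]; print(g)
hg=np.array([.045,.135]); v=np.array([-.205,-.012])
for th in np.arange(.1,1.21,.1):
    c,s=np.cos(th),np.sin(th); d=np.array([c*v[0]+s*v[1]*1, -s*v[0]+c*v[1]])-v
    w=a.apply([d[0],0,d[1]]); print(round(th,2),R.from_rotvec(r.sense()["tcp_rot"]).inv().apply(w).round(4)*100)
E
```

```text
{'clock': 4.05, 'q': [0.428, 0.442, 1.978, -0.0, 0.723, 0.374], 'tool_pos': [0.452, 0.22, 0.105], 'wrist_force': [-4.282, -1.569, -2.087], 'gripper_width': 0.01, 'grasp_force': 29.234}
[-0.1607 -0.0018  0.1239]
0.1 [-0.   -0.02 -2.05]
0.2 [-0.    0.17 -4.1 ]
0.3 [-0.    0.55 -6.11]
0.4 [-0.    1.14 -8.08]
0.5 [-0.01  1.92 -9.98]
0.6 [ -0.01   2.89 -11.79]
0.7 [ -0.01   4.03 -13.49]
0.8 [ -0.01   5.34 -15.08]
0.9 [ -0.01   6.8  -16.52]
1.0 [ -0.01   8.39 -17.81]
1.1 [ -0.01  10.11 -18.94]
1.2 [ -0.02  11.93 -19.89]
```

Request:
{"method": "apply_moves", "body": {
  "targets": [
    [0,0,-2.05,0,0,0],
    [0,0.2,-4.1,0,0,0],
    [0,0.55,-6.1,0,0,0],
    [0,1.15,-8.1,0,0,0],
    [0,1.9,-10.0,0,0,0]
  ]
}}

```text
clock: 4.68
tool_pos: [0.4708, 0.2207, 0.2059]
tcp_rot: [-2.16, -2.28, 0.003]
wrist_force: [-0.8, -1.2, -0.9]
gripper_width: 0.0096
grasp_force: 29.4
```

Request:
{"method": "apply_moves", "body": {
  "targets": [
    [0,1.0,-1.8,0,0,0],
    [0,2.1,-3.5,0,0,0],
    [0,3.4,-5.1,0,0,0],
    [0,4.9,-6.5,0,0,0],
    [0,6.5,-7.8,0,0,0]
  ]
}}

```text
clock: 5.3
tool_pos: [0.5349, 0.2246, 0.2858]
tcp_rot: [-2.159, -2.279, 0.003]
wrist_force: [-12.2, -0.9, 14.5]
gripper_width: 0.0098
grasp_force: 30.6
```

```bash
python3 - <<'E'
from m import *
st()
a,t=fr(pol); g=a.inv().apply(r.sense()["tool_pos"]-t)+[0,0,G]; print(g, np.arctan2(g[2]-.135,.045-g[0])+.0585)
E
```

```text
{'clock': 5.3, 'q': [0.376, 0.3, 1.679, 0.002, 1.166, 0.321], 'tool_pos': [0.535, 0.225, 0.286], 'wrist_force': [-12.17, -0.883, 14.482], 'gripper_width': 0.01, 'grasp_force': 30.574}
[-0.0778 -0.0013  0.3045] 1.00245091072974
```

Request:
{"method": "apply_moves", "body": {
  "targets": [
    [0,0.6,-0.9,0,0,0],
    [0,1.5,-1.5,0,0,0],
    [0,2.4,-2.0,0,0,0],
    [0,2.4,-2.0,0,0,0]
  ]
}}

```text
clock: 5.8
tool_pos: [0.5615, 0.2261, 0.3035]
tcp_rot: [2.161, 2.28, 0.002]
wrist_force: [1.8, 4.0, -4.3]
gripper_width: 0.0094
grasp_force: 30.4
```

```bash
python3 - <<'E'
from m import *
st()
a,t=fr(pol); g=a.inv().apply(r.sense()["tool_pos"]-t)+[0,0,G]; print(g, np.arctan2(g[2]-.135,.045-g[0])+.0585)
E
```

```text
{'clock': 5.8, 'q': [0.363, 0.321, 1.607, 0.001, 1.212, 0.309], 'tool_pos': [0.561, 0.226, 0.303], 'wrist_force': [1.793, 3.955, -4.271], 'gripper_width': 0.009, 'grasp_force': 30.429}
[-0.0511 -0.0012  0.3222] 1.154795391327787
```

Request:
{"method": "apply_moves", "body": {
  "targets": [
    [0,0,0,0,0,0],
    [0,0.3,0,0,0,0],
    [0,0.7,-0.2,0,0,0],
    [0,0.8,-1.5,0,0,0],
    [0,0.8,-6,0,0,0]
  ],
  "gripper": 2.8
}}

```text
clock: 6.42
tool_pos: [0.5675, 0.2256, 0.3622]
tcp_rot: [-2.159, -2.279, 0.008]
wrist_force: [0.4, 0.5, 0.6]
gripper_width: 0.0279
grasp_force: 0.0
```

```bash
python3 - <<'E'
from m import *
st()
c,s=np.cos(np.radians(40)),np.sin(np.radians(40))
RT=Rm(rk,[c,0,s],[s,0,-c]); P=pt(rk,[-.08+.113*c,-.064,.045+.113*s])
print(P,tcp(P,RT,.016)); st()
Q=tcp(P,RT,.016)-RT.apply([0,0,.12]); print("pre",Q,row(Q,RT))
RL=R.from_rotvec(r.sense()["tcp_rot"]); print("up/back",RL.inv().apply([-.12,-.05,.03])*100)
E
```

```text
{'clock': 6.425, 'q': [0.359, 0.286, 1.522, -0.0, 1.339, 0.305], 'tool_pos': [0.567, 0.226, 0.362], 'wrist_force': [0.418, 0.453, 0.571], 'gripper_width': 0.028, 'grasp_force': 0.0}
[ 0.5215 -0.379   0.1176] [ 0.5318 -0.3797  0.1054]
{'clock': 6.425, 'q': [0.359, 0.286, 1.522, -0.0, 1.339, 0.305], 'tool_pos': [0.567, 0.226, 0.362], 'wrist_force': [0.418, 0.453, 0.571], 'gripper_width': 0.028, 'grasp_force': 0.0}
pre [ 0.4549 -0.3743  0.1973] [-59.27 -14.39  16.66 -33.89  30.11  92.7 ]
up/back [ -4.3522 -12.2665  -2.931 ]
```

Request:
{"method": "apply_moves", "body": {
  "targets": [
    [-4,-3,-2,0,0,0],
    [-59,-14.5,3,-33.9,30,92.7],
    [-59,-14.5,6,-33.9,30,92.7],
    [-59,-14.5,6,-33.9,30,92.7],
    [-59,-14.5,6,-33.9,30,92.7]
  ],
  "gripper": 3.8
}}

```text
clock: 7.05
tool_pos: [0.503, -0.0622, 0.3515]
tcp_rot: [2.752, 1.398, 0.509]
wrist_force: [0.7, -0.9, -0.5]
gripper_width: 0.0379
grasp_force: 0.0
```

```bash
cat >> m.py <<'E'
c4,s4=np.cos(np.radians(40)),np.sin(np.radians(40))
RT=Rm(rk,[c4,0,s4],[s4,0,-c4]); TG=tcp(pt(rk,[-.08+.113*c4,-.064,.045+.113*s4]),RT,.016)
E
python3 - <<'E'
from m import *
st(); print(row(TG-RT.apply([0,0,.12])+[0,0,.04],RT))
E
```

```text
{'clock': 7.05, 'q': [-0.27, -0.003, 1.923, 0.252, 0.982, 0.246], 'tool_pos': [0.503, -0.062, 0.352], 'wrist_force': [0.694, -0.893, -0.528], 'gripper_width': 0.038, 'grasp_force': 0.0}
[-30.44  13.18   5.23 -19.49  17.07  53.84]
```

Request:
{"method": "apply_moves", "body": {
  "targets": [
    [-30.4,13.2,5.2,-19.5,17.1,53.8],
    [-30.4,13.2,5.2,-19.5,17.1,53.8],
    [-30.4,13.2,5.2,-19.5,17.1,53.8],
    [-30.4,13.2,5.2,-19.5,17.1,53.8],
    [-30.4,13.2,5.2,-19.5,17.1,53.8]
  ]
}}

```text
clock: 7.68
tool_pos: [0.4594, -0.354, 0.2454]
tcp_rot: [2.945, 0.054, 1.02]
wrist_force: [1.7, -0.2, 0.4]
gripper_width: 0.0379
grasp_force: 0.0
```

```bash
python3 - <<'E'
from m import *
st(); print(row(TG-RT.apply([0,0,.08]),RT))
E
```

```text
{'clock': 7.675, 'q': [-0.936, 0.235, 2.057, 0.962, 0.641, -0.137], 'tool_pos': [0.459, -0.354, 0.245], 'wrist_force': [1.673, -0.188, 0.416], 'gripper_width': 0.038, 'grasp_force': 0.0}
[-3.29  1.99  7.52 -1.9   1.73  5.45]
```

Request:
{"method": "apply_moves", "body": {
  "targets": [
    [-3.3,2.0,3,-1.9,1.7,5.5],
    [-3.3,2.0,7.5,-1.9,1.7,5.5],
    [-3.3,2.0,7.5,-1.9,1.7,5.5]
  ]
}}

```text
clock: 8.05
tool_pos: [0.4808, -0.3728, 0.164]
tcp_rot: [2.937, -0.096, 1.059]
wrist_force: [-0.6, -0.9, 0.4]
gripper_width: 0.038
grasp_force: 0.0
```

```bash
python3 - <<'E'
from m import *
st(); print(row(TG,RT)); print(row(TG-RT.apply([0,0,.035]),RT))
i=optics.get_image("scene"); im=cv2.resize(i["color"],None,fx=3,fy=3,interpolation=cv2.INTER_CUBIC)
for t in (.1,.113,.126):
    x,y=proj(i,pt(rk,[-.08+t*c4,-.064,.045+t*s4]))[0]*3+1; cv2.circle(im,(int(x),int(y)),2,(0,0,255),-1)
im1=im[200:600,300:800]; 
im2=cv2.resize(i["color"][150:384,150:450],None,fx=1,fy=1)
o=np.zeros((400,800,3),np.uint8); o[:,:500]=im1; o[:234,500:800]=im2
cv2.imwrite("pics/s2.png",o)
E
```

```text
{'clock': 8.05, 'q': [-0.922, 0.417, 2.068, 1.289, 0.529, -0.403], 'tool_pos': [0.481, -0.373, 0.164], 'wrist_force': [-0.631, -0.89, 0.369], 'gripper_width': 0.038, 'grasp_force': 0.0}
[ 0.21  0.38  7.79 -0.39  0.33  0.14]
[ 0.19  0.36  4.29 -0.39  0.33  0.14]
```

View pics/s2.png

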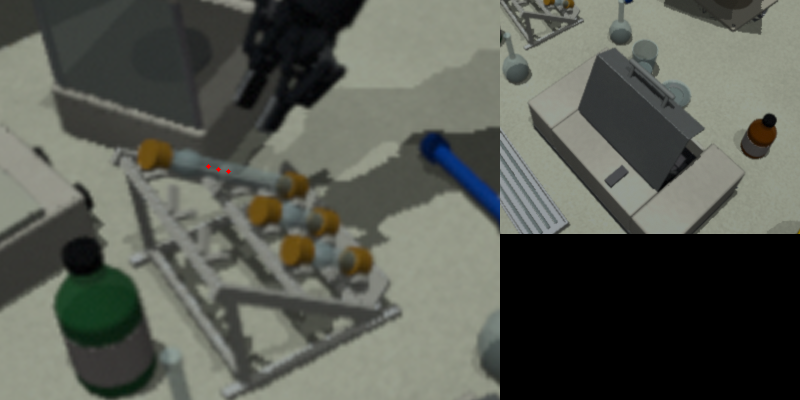

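The cover stands fully open by itself (right inset). The planned grip dots at about (208–228,169) sit on the free glass between the bars, and the fingers hang above the tube with one on each side. Going down slowly.

Request:
{"method": "apply_moves", "body": {
  "targets": [
    [0.2,0.4,2,-0.4,0.3,0.1],
    [0.2,0.4,4,-0.4,0.3,0.1],
    [0.2,0.4,5.5,-0.4,0.3,0.1],
    [0.2,0.4,6.7,-0.4,0.3,0.1],
    [0.2,0.4,7.8,-0.4,0.3,0.1]
  ]
}}

```text
clock: 8.72
tool_pos: [0.5323, -0.381, 0.1084]
tcp_rot: [2.922, -0.1, 1.068]
wrist_force: [-0.0, -0.1, -0.4]
gripper_width: 0.0376
grasp_force: 0.0
```

```bash
python3 - <<'E'
from m import *
st(); print(row(TG,RT))
i=optics.get_image("scene"); im=cv2.resize(i["color"][60:170,100:235],None,fx=4.4,fy=4.4,interpolation=cv2.INTER_CUBIC)
cv2.imwrite("pics/s3.png",im)
E
```

```text
{'clock': 8.725, 'q': [-0.848, 0.565, 2.005, 1.516, 0.467, -0.586], 'tool_pos': [0.532, -0.381, 0.108], 'wrist_force': [-0.016, -0.087, -0.4], 'gripper_width': 0.038, 'grasp_force': 0.0}
[-0.24 -0.12  0.19  0.23 -0.17  0.18]
```

View pics/s3.png

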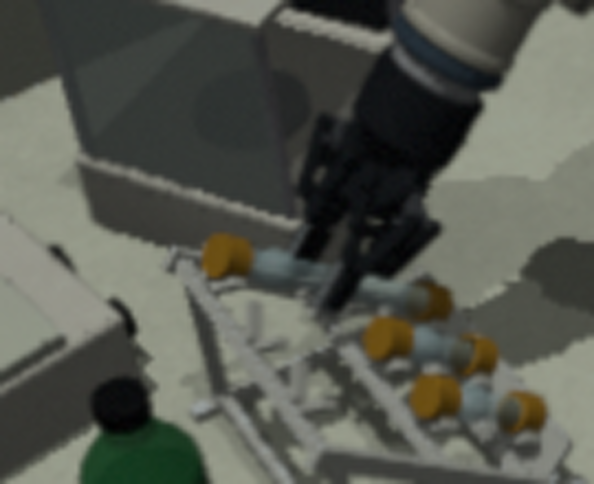

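The fingers straddle the free glass at about (325,280). I'll close with a light grip.

Request:
{"method": "apply_moves", "body": {
  "targets": [
    [0,0,0,0,0,0],
    [0,0,0,0,0,0],
    [0,0,0,0,0,0],
    [0,0,0,0,0,0]
  ],
  "gripper": 1.7,
  "newtons": 22
}}

```text
clock: 9.28
tool_pos: [0.5315, -0.3804, 0.1075]
tcp_rot: [2.924, -0.101, 1.067]
wrist_force: [-0.3, 3.1, 2.8]
gripper_width: 0.019
grasp_force: 22.8
```

```bash
python3 - <<'E'
from m import *
st(); print(r.sense()["wrist_torque"],row(TG,RT))
E
```

```text
{'clock': 9.275, 'q': [-0.849, 0.565, 2.006, 1.515, 0.468, -0.585], 'tool_pos': [0.532, -0.38, 0.108], 'wrist_force': [-0.251, 3.13, 2.754], 'gripper_width': 0.019, 'grasp_force': 22.757}
[0.3145 0.0463 0.2017] [-0.12 -0.07  0.18  0.17 -0.09  0.12]
```

Request:
{"method": "apply_moves", "body": {
  "targets": [
    [0,0,-0.5,0,0,0],
    [0,0,-1.5,0,0,0],
    [0,0,-3.5,0,0,0],
    [0,0,-6.5,0,0,0],
    [0,0,-10.0,0,0,0]
  ]
}}

```text
clock: 9.9
tool_pos: [0.4658, -0.3754, 0.1839]
tcp_rot: [2.925, -0.102, 1.063]
wrist_force: [0.3, 0.2, -0.4]
gripper_width: 0.0191
grasp_force: 22.4
```

```bash
cat >> m.py <<'E'
L=np.radians(35); cl,sl=np.cos(L),np.sin(L)
RP=Rm(pol,[0,1,0],[sl,0,-cl]); PL=tcp(pt(pol,[-.05,.013,.085]),RP,.016)
E
python3 - <<'E'
from m import *
st(); print(PL); p=r.sense()["tool_pos"]
print("lift", row(p+[-.02,.0,.18],R.from_rotvec(r.sense()["tcp_rot"])))
M=PL-RP.apply([0,0,.22]); print("pre",M,row(M,RP))
W=np.array([.42,-.15,.36]); print("via",row(W,RP))
E
```

```text
{'clock': 9.9, 'q': [-0.949, 0.369, 2.082, 1.237, 0.548, -0.361], 'tool_pos': [0.466, -0.375, 0.184], 'wrist_force': [0.294, 0.17, -0.426], 'gripper_width': 0.019, 'grasp_force': 22.431}
[0.571  0.2408 0.0719]
lift [ 10.03   0.21 -15.08   0.     0.     0.  ]
pre [0.445  0.234  0.2521] [ -0.4  -60.62  -9.51   7.52  -0.34 -95.44]
via [  6.63 -22.1  -17.52   7.52  -0.34 -95.44]
```

Request:
{"method": "apply_moves", "body": {
  "targets": [
    [5,0,-5,0,0,0],
    [8,0,-11,0,0,-5],
    [6.6,-22,-17.5,7.5,-0.3,-95.4],
    [6.6,-22,-17.5,7.5,-0.3,-95.4],
    [6.6,-22,-17.5,7.5,-0.3,-95.4]
  ]
}}

```text
clock: 10.52
tool_pos: [0.4269, -0.1934, 0.3492]
tcp_rot: [2.659, 0.82, 0.942]
wrist_force: [1.8, -0.0, -0.6]
gripper_width: 0.019
grasp_force: 22.5
```

```bash
python3 - <<'E'
from m import *
st(); W=np.array([.40,-.05,.37]); print("via",row(W,RP))
E
```

```text
{'clock': 10.525, 'q': [-0.719, -0.171, 2.202, 0.705, 0.686, -0.207], 'tool_pos': [0.427, -0.193, 0.349], 'wrist_force': [1.779, -0.013, -0.644], 'gripper_width': 0.019, 'grasp_force': 22.513}
via [  7.46 -12.25  -3.41   4.89   0.05 -58.03]
```

Request:
{"method": "apply_moves", "body": {
  "targets": [
    [1.5,-2.5,-0.7,0.9,0,-10],
    [3,-5,-1.4,1.7,0,-20],
    [4.5,-7.5,-2.1,2.6,0,-30],
    [6,-10,-2.8,3.5,0,-40],
    [7.5,-12.3,-3.4,4.3,0,-50]
  ]
}}

```text
clock: 11.15
tool_pos: [0.4008, -0.0503, 0.3703]
tcp_rot: [1.967, 1.804, 0.661]
wrist_force: [0.6, -1.2, -2.3]
gripper_width: 0.0186
grasp_force: 22.5
```

```bash
python3 - <<'E'
from m import *
st(); W=PL-RP.apply([0,0,.24]); W2=W+[0,0,.03]; print("via",W2,row(W2,RP))
E
```

```text
{'clock': 11.15, 'q': [-0.309, -0.372, 2.254, 0.326, 0.697, -0.413], 'tool_pos': [0.401, -0.05, 0.37], 'wrist_force': [0.587, -1.152, -2.315], 'gripper_width': 0.019, 'grasp_force': 22.527}
via [0.4335 0.2334 0.2985] [27.85 -4.21  8.6   0.61 -0.   -8.01]
```

Request:
{"method": "apply_moves", "body": {
  "targets": [
    [5.5,-0.8,1.2,0.6,0,-8],
    [11,-1.6,2.5,0.6,0,-8],
    [17,-2.5,4.2,0.6,0,-8],
    [23,-3.4,6.5,0.6,0,-8],
    [27.8,-4.2,8.6,0.6,0,-8]
  ]
}}

```text
clock: 11.78
tool_pos: [0.4281, 0.1791, 0.3163]
tcp_rot: [1.833, 1.922, 0.612]
wrist_force: [1.8, -1.0, -0.9]
gripper_width: 0.0193
grasp_force: 22.5
```

```bash
python3 - <<'E'
from m import *
st(); W=PL-RP.apply([0,0,.12]); print("via",W,row(W,RP))
ims={n:optics.get_image(n) for n in("scene","top")}
pickle.dump(ims,open("ims2.pkl","wb"))
a=ims["scene"]["color"][130:370,200:460]; b=ims["top"]["color"][70:250,50:290]
a=cv2.resize(a,(433,400)); b=cv2.resize(b,(367,275)); o=np.zeros((400,800,3),np.uint8); o[:,:433]=a;o[:275,433:]=b
cv2.imwrite("pics/s4.png",cv2.resize(o,None,fx=1,fy=1))
E
```

```text
{'clock': 11.775, 'q': [0.548, -0.136, 2.226, -0.535, 0.563, 0.885], 'tool_pos': [0.428, 0.179, 0.316], 'wrist_force': [1.805, -0.954, -0.863], 'gripper_width': 0.019, 'grasp_force': 22.518}
via [0.5023 0.2371 0.1702] [ 5.37 -2.12 16.4   0.11 -0.05 -0.35]
```

View pics/s4.png

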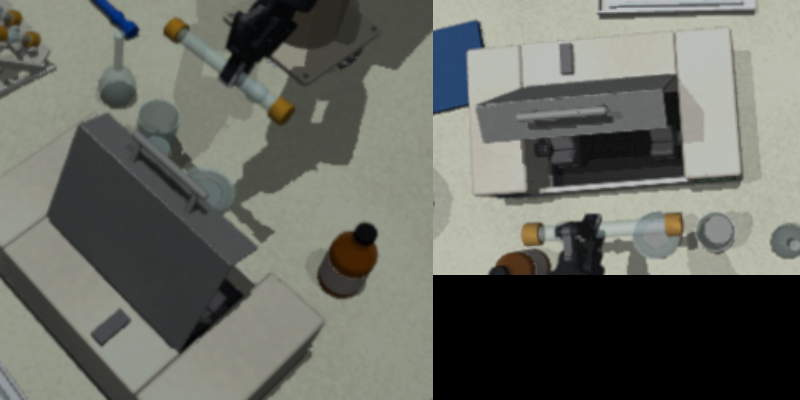

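The cover is still up. The tube hangs level in the gripper, with its caps at scene (176,29)/(281,109) and top (533,234)/(674,223). I'll triangulate the caps to get the tube's offset in the hand.

```bash
python3 - <<'E'
from m import *
ims=pickle.load(open("ims2.pkl","rb"))
t=lambda u,v:(50+u*240/367-433*240/367,70+v*180/275); s=lambda u,v:(200+u*260/433,130+v*.6)
A,e1=tri(ims["top"],t(533,234),ims["scene"],s(281,109)); B,e2=tri(ims["top"],t(674,223),ims["scene"],s(176,29))
S=r.sense(); Rc=R.from_rotvec(S["tcp_rot"]); print(A,B,e1,e2,np.linalg.norm(A-B))
for P in(A,B,(A+B)/2): print(Rc.inv().apply(P-S["tool_pos"]))
for y in(.088,-.088):
  x=(proj(ims["top"],pt(pol,[-.05,y,.085]))[0]-[50,70])*[367/240,275/180]+[433,0]; print(x)
E
```

```text
[0.4173 0.2578 0.3345] [0.4283 0.0801 0.3322] 0.001109533569861611 0.0006197112340029851 0.178069550847636
[ 0.0762  0.006  -0.0196]
[-0.1018  0.0061 -0.0176]
[-0.0128  0.0061 -0.0186]
[559.5835 146.7094]
[659.8816 139.2442]
```

Request:
{"method": "apply_moves", "body": {
  "targets": [
    [4,-1,2,0.1,0,-0.3],
    [5.4,-2.1,6,0.1,0,-0.3],
    [5.4,-2.1,10,0.1,0,-0.3],
    [5.4,-2.1,13,0.1,0,-0.3],
    [5.4,-2.1,14,0.1,0,-0.3]
  ]
}}

```text
clock: 12.5
tool_pos: [0.4887, 0.2339, 0.1878]
tcp_rot: [1.83, 1.929, 0.602]
wrist_force: [0.0, 0.1, -0.5]
gripper_width: 0.0188
grasp_force: 22.5
```

```bash
python3 - <<'E'
from m import *
st(); W=PL-RP.apply([0,0,.06]); print("via",W,row(W,RP)); print(row(PL,RP))
i=optics.get_image("top"); pickle.dump(i,open("t3.pkl","wb"))
im=cv2.resize(i["color"][90:210,60:250],None,fx=4.2,fy=4.2,interpolation=cv2.INTER_CUBIC)
for y in (-.106,-.07,.07,.106):
  for x in(-.08,-.02):
    u,v=(proj(i,pt(pol,[x,y,.1]))[0]-[60,90]+.5)*4.2; cv2.circle(im,(int(u),int(v)),2,(0,0,255),-1)
cv2.imwrite("pics/t3.png",im)
E
```

```text
{'clock': 12.5, 'q': [0.586, 0.25, 2.2, -1.103, 0.332, 1.532], 'tool_pos': [0.489, 0.234, 0.188], 'wrist_force': [0.028, 0.15, -0.545], 'gripper_width': 0.019, 'grasp_force': 22.452}
via [0.5366 0.2389 0.121 ] [ 0.26  0.15  8.23 -0.26  0.09 -0.02]
[ 0.27  0.18 14.23 -0.26  0.09 -0.02]
```

View pics/t3.png

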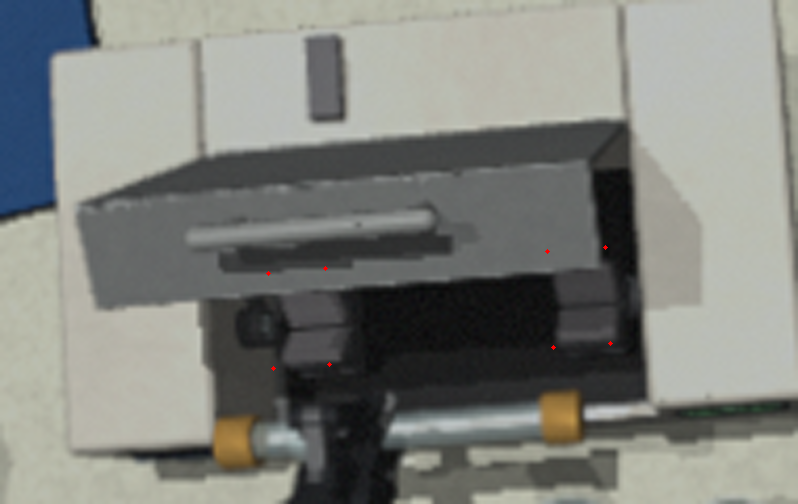

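The rests show at (316,327) and (588,310), within about 3 mm of the fit. They're slightly toward the front, so I'll shift the target 3 mm that way. The tube is parallel to them.

Request:
{"method": "apply_moves", "body": {
  "targets": [
    [0.2,-0.1,2,-0.3,0.1,0],
    [0.2,-0.1,4,-0.3,0.1,0],
    [0.2,-0.1,6,-0.3,0.1,0],
    [0.2,-0.1,7.5,-0.3,0.1,0],
    [0.2,-0.1,8.5,-0.3,0.1,0]
  ]
}}

```text
clock: 13.18
tool_pos: [0.5414, 0.2443, 0.1325]
tcp_rot: [1.84, 1.94, 0.585]
wrist_force: [0.2, 0.1, -1.3]
gripper_width: 0.0194
grasp_force: 22.5
```

```bash
cat >> m.py <<'E'
PL=PL+fr(pol)[0].apply([-.003,-.001,0])
E
python3 - <<'E'
from m import *
st(); print(row(PL,RP)); print(row(PL+[0,0,.015],RP))
E
```

```text
{'clock': 13.175, 'q': [0.536, 0.423, 2.115, -1.311, 0.273, 1.712], 'tool_pos': [0.541, 0.244, 0.133], 'wrist_force': [0.185, 0.064, -1.32], 'gripper_width': 0.019, 'grasp_force': 22.509}
[-0.59 -1.17  6.51 -1.29  0.18  0.02]
[-0.6  -0.34  5.26 -1.29  0.18  0.02]
```

Joint 4 has reached its limit (−1.31) at this lean, so I'll bring the lean down to 25° about the tube axis. The cover clearance is still about 27 mm.

```bash
cat >> m.py <<'E'
L=np.radians(25); cl,sl=np.cos(L),np.sin(L)
RP=Rm(pol,[0,1,0],[sl,0,-cl]); PL=tcp(pt(pol,[-.053,.012,.085]),RP,.016)
E
python3 - <<'E'
from m import *
print(row(PL-RP.apply([0,0,.065]),RP)); print(row(PL,RP))
E
```

```text
[-0.61 -0.46  0.07  8.71  0.18  0.  ]
[-0.59 -1.45  6.49  8.71  0.18  0.  ]
```

Request:
{"method": "apply_moves", "body": {
  "targets": [
    [-0.2,-0.1,-0.3,3,0.1,0],
    [-0.4,-0.3,-0.3,6,0.2,0],
    [-0.6,-0.5,0,8.7,0.2,0],
    [-0.6,-0.5,0,8.7,0.2,0],
    [-0.6,-0.5,0,8.7,0.2,0]
  ]
}}

```text
clock: 13.8
tool_pos: [0.5365, 0.2379, 0.1297]
tcp_rot: [1.931, 2.036, 0.452]
wrist_force: [0.1, -0.1, -1.7]
gripper_width: 0.019
grasp_force: 22.5
```

```bash
python3 - <<'E'
from m import *
st(); print(row(PL-RP.apply([0,0,.02]),RP)); print(row(PL,RP))
E
```

```text
{'clock': 13.8, 'q': [0.489, 0.412, 2.05, -0.582, 0.33, 0.956], 'tool_pos': [0.537, 0.238, 0.13], 'wrist_force': [0.093, -0.111, -1.738], 'gripper_width': 0.019, 'grasp_force': 22.507}
[ 0.01  0.14  4.6   0.03  0.01 -0.01]
[ 0.01  0.14  6.6   0.03  0.01 -0.01]
```

Request:
{"method": "apply_moves", "body": {
  "targets": [
    [0,0.1,1.2,0,0,0],
    [0,0.1,2.4,0,0,0],
    [0,0.1,3.4,0,0,0],
    [0,0.1,4.2,0,0,0],
    [0,0.1,4.8,0,0,0]
  ]
}}

```text
clock: 14.42
tool_pos: [0.5579, 0.2392, 0.0859]
tcp_rot: [1.932, 2.037, 0.451]
wrist_force: [0.1, -0.2, -1.3]
gripper_width: 0.019
grasp_force: 22.5
```

```bash
python3 - <<'E'
from m import *
st(); print(row(PL,RP), RP.inv().apply(fr(pol)[0].apply([0,0,-1])))
i=optics.get_image("top"); pickle.dump(i,open("t4.pkl","wb"))
im=cv2.resize(i["color"][90:210,60:250],None,fx=4.2,fy=4.2,interpolation=cv2.INTER_CUBIC)
cv2.imwrite("pics/t4.png",im)
# brass blobs
hsv=cv2.cvtColor(i["color"],cv2.COLOR_BGR2HSV); m=cv2.inRange(hsv,(10,130,60),(28,255,255)); m[:, :60]=0; m[210:]=0; m[:,260:]=0
n,_,s,c=cv2.connectedComponentsWithStats(m)
for k in range(1,n):
    if s[k,4]>25: print(s[k],c[k], fr(pol)[0].inv().apply(atz(i,c[k],.1)-fr(pol)[1]))
E
```

```text
{'clock': 14.425, 'q': [0.47, 0.517, 2.021, -0.714, 0.263, 1.078], 'tool_pos': [0.558, 0.239, 0.086], 'wrist_force': [0.07, -0.226, -1.327], 'gripper_width': 0.019, 'grasp_force': 22.509}
[-0.01  0.05  1.73 -0.04 -0.01 -0.02] [ 0.     -0.4226  0.9063]
[195 159   8  10  60] [198.7  164.05] [-0.0598 -0.0909  0.1   ]
[125 165   9  10  63] [128.7143 169.5556] [-0.0606  0.0939  0.1   ]
```

Caps are centred (y +94 and −91 mm, x −60 mm), as planned. Lowering gently.

Request:
{"method": "apply_moves", "body": {
  "targets": [
    [0,0,0.4,0,0,0],
    [0,0,0.7,0,0,0],
    [0,0,1.0,0,0,0],
    [0,0,1.2,0,0,0]
  ]
}}

```text
clock: 14.98
tool_pos: [0.5635, 0.2398, 0.0763]
tcp_rot: [1.931, 2.037, 0.454]
wrist_force: [0.7, -0.4, 3.6]
gripper_width: 0.019
grasp_force: 22.9
```

Request:
{"method": "apply_moves", "body": {
  "targets": [
    [0,0,0.1,0,0,0],
    [0,0,0.2,0,0,0]
  ]
}}

```text
clock: 15.22
tool_pos: [0.5647, 0.2401, 0.0749]
tcp_rot: [1.93, 2.036, 0.455]
wrist_force: [1.2, -0.6, 6.8]
gripper_width: 0.019
grasp_force: 23.1
```

```bash
python3 - <<'E'
from m import *
st(); print(row(PL,RP),r.sense()["wrist_torque"])
E
```

```text
{'clock': 15.225, 'q': [0.465, 0.544, 2.011, -0.761, 0.247, 1.123], 'tool_pos': [0.565, 0.24, 0.075], 'wrist_force': [1.205, -0.642, 6.77], 'gripper_width': 0.019, 'grasp_force': 23.133}
[-0.06 -0.1   0.44  0.11 -0.08 -0.03] [-0.2242 -0.4456  0.024 ]
```

Both V faces are carrying the tube: the force is nearly vertical at about 7–8 N. I'll release in small steps.

Request:
{"method": "apply_moves", "body": {
  "targets": [
    [0,0,0.05,0,0,0],
    [0,0,0.05,0,0,0]
  ],
  "gripper": 2.1,
  "newtons": 20
}}

```text
clock: 15.48
tool_pos: [0.5648, 0.2401, 0.0741]
tcp_rot: [1.931, 2.036, 0.455]
wrist_force: [4.4, 0.2, 2.2]
gripper_width: 0.0213
grasp_force: 2.8
```

Request:
{"method": "apply_moves", "body": {
  "targets": [
    [0,0,0,0,0,0],
    [0,0,0,0,0,0],
    [0,0,0,0,0,0],
    [0,0,0,0,0,0]
  ],
  "gripper": 3.6
}}

```text
clock: 15.98
tool_pos: [0.5636, 0.2395, 0.0733]
tcp_rot: [1.932, 2.037, 0.451]
wrist_force: [-0.6, -0.3, -0.6]
gripper_width: 0.0359
grasp_force: 0.0
```

```bash
python3 - <<'E'
from m import *
st(); print(row(PL,RP))
i=optics.get_image("top")
hsv=cv2.cvtColor(i["color"],cv2.COLOR_BGR2HSV); m=cv2.inRange(hsv,(10,130,60),(28,255,255)); m[:, :60]=0; m[210:]=0; m[:,260:]=0
n,_,s,c=cv2.connectedComponentsWithStats(m)
for k in range(1,n):
    if s[k,4]>25: print(s[k],c[k], fr(pol)[0].inv().apply(atz(i,c[k],.085)-fr(pol)[1]))
E
```

```text
{'clock': 15.975, 'q': [0.465, 0.546, 2.012, -0.763, 0.247, 1.125], 'tool_pos': [0.564, 0.24, 0.073], 'wrist_force': [-0.557, -0.253, -0.618], 'gripper_width': 0.036, 'grasp_force': 0.0}
[-0.01  0.07  0.34 -0.05 -0.01 -0.02]
[196 157   7  10  60] [198.9667 161.1   ] [-0.05   -0.0896  0.085 ]
[127 162   9  10  68] [130.5441 166.7353] [-0.0514  0.0941  0.085 ]
```

Request:
{"method": "apply_moves", "body": {
  "targets": [
    [0,0,-1,0,0,0],
    [0,0,-3,0,0,0],
    [0,0,-6,0,0,0],
    [0,0,-11,0,0,0],
    [0,0,-17,0,0,0]
  ]
}}

```text
clock: 16.65
tool_pos: [0.4908, 0.2355, 0.2286]
tcp_rot: [1.932, 2.039, 0.45]
wrist_force: [1.0, 1.0, 1.2]
gripper_width: 0.0359
grasp_force: 0.0
```

```bash
python3 - <<'E'
from m import *
st(); p=r.sense()["tool_pos"]; print(row(p+[-.12,-.1,.06],R.from_rotvec(r.sense()["tcp_rot"])))
E
```

```text
{'clock': 16.65, 'q': [0.533, 0.18, 2.069, -0.389, 0.535, 0.779], 'tool_pos': [0.491, 0.236, 0.229], 'wrist_force': [1.026, 1.047, 1.223], 'gripper_width': 0.036, 'grasp_force': 0.0}
[ -9.34  -8.83 -10.72   0.     0.     0.  ]
```

Request:
{"method": "apply_moves", "body": {
  "targets": [
    [-3,-3,-4,0,0,0],
    [-6,-6,-8,0,0,0],
    [-9,-9,-11,0,0,0],
    [-9,-9,-11,0,0,0]
  ]
}}

```text
clock: 17.15
tool_pos: [0.3668, 0.1376, 0.2905]
tcp_rot: [1.931, 2.035, 0.456]
wrist_force: [-0.4, 0.9, 0.2]
gripper_width: 0.0358
grasp_force: 0.0
```

```bash
python3 - <<'E'
from m import *
st(); i=optics.get_image("top"); j=optics.get_image("scene")
a=cv2.resize(i["color"][70:230,40:270],(480,334),interpolation=cv2.INTER_CUBIC); b=cv2.resize(j["color"][60:384,100:450],(320,296))
o=np.zeros((334,800,3),np.uint8); o[:,:480]=a; o[:296,480:]=b; cv2.imwrite("pics/f.png",o)
E
```

```text
{'clock': 17.15, 'q': [0.455, -0.208, 2.279, -0.264, 0.68, 0.576], 'tool_pos': [0.367, 0.138, 0.291], 'wrist_force': [-0.365, 0.912, 0.231], 'gripper_width': 0.036, 'grasp_force': 0.0}
```

View pics/f.png

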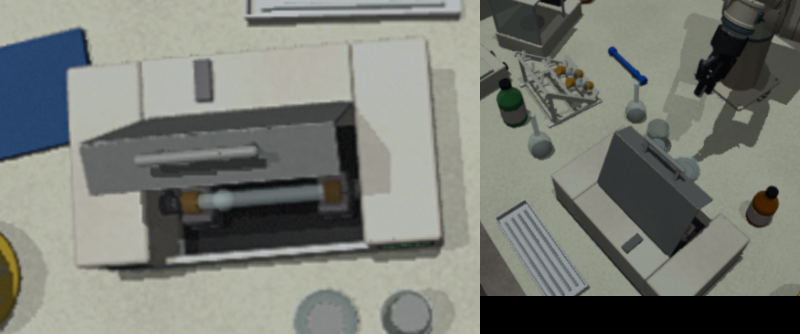

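The tube lies across both rests (caps at (190,202) and (332,190)) with the cover up. The two short tubes and the other glassware look undisturbed, and the arm is clear.

```bash
python3 -c "
from workcell import job; print(job.close_job())"
```

```text
the job is handed in; nothing more can be done
None
```

The polarimeter is loaded and handed in at about 17 s: the strut holds the cover fully open, the long tube lies on both V-rests about 2 mm off centre, and the short tubes and other glassware look undisturbed.

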